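Load the pet feeder for the day and start its timer

TASK

Load the automatic pet feeder with all the dog biscuits from the chopping board, one to a bowl, through the opening in its locked clear cover, clicking the bowl tray round by its winged hub as you go. In use the feeder clicks its tray one bowl clockwise (seen from above) for every meal, so finish with an empty bowl in the opening, a biscuit in the bowl that will come next, and the others in the bowls that follow with no bowl skipped. Only then turn the timer dial until its pointer stands at the red rider, and last of all press and release the green start button; do not upset the jar, mortar or mug.

Things in the scene. Friction and masses are not known exactly. Their poses are not given: they have to be found in the camera images.
- feeder: Off-white feeder, fixed: round housing 334 mm across, 71 mm high, console 170 x 115 mm, 55 mm high at its +y side. Origin: centre of the round part, on the worktop; z up; -x leads to the opening. The locked clear cover (top 71 mm up, 3 mm thick) leaves only the opening: a 72 degree sector 46 to 152 mm from the centre that shows one bowl. Its arrow shows the clockwise stepping.
- tray (a joint): Bowl tray on the feeder's upright axis, no end stops; rad, anticlockwise from above; 0 = bowl of tray_bowl in the opening, a click stop every 1.2566. Five bowls, centres 100 mm from the axis, 85 mm across at the flat floor (28 mm up), 94 at the rim (62 mm up). A sprung roller on a star wheel pulls the tray to the nearest stop; about 0.13 N m leaves it, either way.
- tray_hub (a point): Top centre of the tray's winged hub, on the axis, 94 mm above the worktop: a sage green bar 64 mm long, 14 mm wide, standing 23 mm above the cover, on a collar 68 mm across that stands 3 mm above the cover. Turns with the tray. x axis along the bar (white tick at the -x end, towards the bowl of tray_bowl), z up.
- tray_bowl (a point): Centre of the floor of one of the five bowls; it turns with the tray.
- slot0 (a point): Fixed to the feeder: where the floor centre of the bowl in the opening lies at a click stop, 28 mm above the worktop.
- slot1 (a point): Fixed to the feeder: floor centre of the bowl that comes into the opening at the next clockwise step (72 degrees anticlockwise of slot0 seen from above, on the side away from the console).
- slot2 (a point): Fixed to the feeder: floor centre of the bowl that comes second (144 degrees anticlockwise of slot0).
- slot3 (a point): Fixed to the feeder: floor centre of the bowl that comes third (216 degrees anticlockwise of slot0).
- slot4 (a point): Fixed to the feeder: floor centre of the bowl that comes fourth (288 degrees anticlockwise of slot0, next to the console).
- dial_grip (a point): Top centre of the black timer dial, on its upright axis, 84 mm above the worktop: a bar grip 46 mm long, 13 wide, 23 high on a disc 58 mm across and 6 high on the console top (55 mm). x axis along the bar towards the pointer. Stiff (0.03 N m), stays where left. End stops 229 degrees apart: the rider is reached clockwise from the start, by up to 180 degrees.
- dial_pointer (a point): The end of the dial's white pointer line: 30 mm from the dial's axis, 61 mm above the worktop; turns with the dial.
- dial_mark (a point): The red rider (a tab 12 x 6 mm pointing at the axis) on the dial's scale: this point is 30 mm from the dial's axis, 61 mm above the worktop, in line with the rider. Scale graduations are 15 degrees apart.
- start (a joint): Green start button, 24 mm across, on the console 88 mm from the dial; m, 0 when up, 0.005 when fully down, springs back; 4 N presses it fully.
- start_top (a point): Centre of the start button's top, 76 mm above the worktop when up.
- board: Light wooden chopping board, fixed, 260 x 200 x 12 mm; origin at the centre of its underside.
- biscuit1: Bone-shaped dog biscuit, 76 mm long (x) and 13 mm thick (z), 33 mm wide over the ends; its middle 36 mm is a bar 18 mm wide (y). 20 g. Origin at its centre, 6.5 mm above what it lies on; both faces alike. Three or four of the four biscuits are present.
- biscuit2: Bone-shaped dog biscuit, 76 mm long (x) and 13 mm thick (z), 33 mm wide over the ends; its middle 36 mm is a bar 18 mm wide (y). 20 g. Origin at its centre, 6.5 mm above what it lies on; both faces alike. Three or four of the four biscuits are present.
- biscuit3: Bone-shaped dog biscuit, 76 mm long (x) and 13 mm thick (z), 33 mm wide over the ends; its middle 36 mm is a bar 18 mm wide (y). 20 g. Origin at its centre, 6.5 mm above what it lies on; both faces alike. Three or four of the four biscuits are present.
- biscuit4: Bone-shaped dog biscuit, 76 mm long (x) and 13 mm thick (z), 33 mm wide over the ends; its middle 36 mm is a bar 18 mm wide (y). 20 g. Origin at its centre, 6.5 mm above what it lies on; both faces alike. Three or four of the four biscuits are present.
- jar: Glass biscuit jar with wooden lid, 110 mm across, 162 mm high; bystander. Origin: centre of its underside.
- mortar: Dark stone mortar, 160 mm across, 88 mm high, with its pestle leaning out towards +x (to 113 mm, 148 mm high); bystander. Origin: centre of its underside.
- mug: Blue mug, 84 mm across, 90 mm high, handle at +y; bystander. Origin: centre of its underside.
Things that resemble listed ones, but are neither listed nor needed, are in the scene too. What is shaped like the biscuit4 but blue, purple or yellow is not meant.

How it is judged:
By the outcome, as a careful person would: the job done as asked, in the order asked, and still so for the second after the job is handed in, with the robot touching nothing.
Of biscuit1, biscuit2, biscuit3, biscuit4 only 3 to 4 are there at a start; the rules pass over those that are not, and their reading is None.
At some moment in a run one of biscuit1, biscuit2, biscuit3, biscuit4 may be knocked a few centimetres aside while the robot is not near it.
Once in a run the grip may slacken for a moment while it holds something.
It also fails if it takes over 210 s, if anything falls off the work surface, if the arm or the gripper's body presses on something with over 40 N, if the wrist force passes 120 N, or if a joint passes its speed limit or range.

ROBOT

A 6-joint arm with a two-finger parallel gripper is mounted at the origin on the work surface. World frame = base frame: x ahead of the robot, y to its left, z up, the work surface at z = 0. Lengths are in m, angles in degrees, forces in N, time in s.
With the tool pointing down it reaches from about 0.3 to 0.75 m from the base axis. Payload 8.5 kg.
Tool frame: the origin (TCP) lies midway between the tips of the shut fingers; the grasp point (between the pads) lies 19 mm behind it; z points along the fingers, y is the line along which they close (so a half turn about z gives the same grasp; the last joint's range is limited). The gripper opens to 85 mm and grips with 20 to 120 N. Pads are 22 mm wide; open, the fingers measure 114 mm over their backs; the gripper's body (76 mm by 85 mm) begins 54 mm behind the grasp point. The pads swing forward as they close: fully open they stand 13 mm farther back than shut.
Start: joints at [50.861, 21.807, 74.336, -0, 83.858, -12.336], TCP at [0.248, 0.491, 0.231] pointing down, gripper open.
Joint ranges: [-178.18, 178.18], [-50.72, 133.34], [12.68, 142.11], [-81.47, 261.47], [9.98, 163.14], [-165.26, 165.26]. Speed limits (degrees/s): [136.94, 136.94, 180, 180, 180, 180].

INTERFACE

Orientations are given as a 3x3 rotation matrix whose columns are the frame's x, y, z axes.
In Python, from rig import observe, optics, order, spotter gives the robot as it stands.
- The arm moves only by the tool move_arm, never from a script. Its argument "series" is text: rows parted by semicolons, each of 5 numbers parted by spaces: the shift along the tool's x, y, z in cm, then the turn about the tool's z in degrees, then the opening, from -1 (shut) to 1 (fully open). A call has 1 to 8 rows; each row is the pose to reach, as a shift and turn from the pose commanded when the call began, along the tool's axes at that moment; what a row does not reach only later rows make up. A row lasts 1/8 s, in which the tool goes at most 62.5 mm and 10.7 degrees, less where a joint would pass 70% of its speed; a pose out of reach is approached as far as the arm can. A call with a gripper value outside its range is refused whole. The fingers move at their own pace and stop on an object; "force" is the grip in N (left out, the last holds). Time passes only in rows, so rows that repeat a pose let the fingers close. It gives the time, the measured TCP pose, the force, the opening and the grip force at its end, in the units of the state.
- observe(): the state, without advancing time (a new reading comes with each control period).
- optics.get_image(name): name is "scene" or "top" or "wrist"; returns a dict with "pixels" (420x560x3 uint8, blue, green, red), "camera_matrix" (3x3 intrinsics, pixels), "rvec" (rotation vector, rad) and "tvec" (3), from world to camera coordinates, as OpenCV has them. Camera axes: x right, y down, z forward; pixel columns grow to the right and rows downward; lengths in m; the calibration is good to about 2 mm. The wrist camera is an equidistant fisheye: a pixel r from the principal point sees the ray r / f radians off the axis. A picture is of the moment at which its call begins. There is no depth.
- order.close_job(): hands the job in; it is judged then, once.
Trained networks look in the newest picture that a camera, given by its name, has taken for a name from the list of things; names that differ only in an ending like _2 or _b are one class to them, and where a whole thing is asked for, a point or a joint stands for the part that bears it (a point fixed in the world has none). Each returns a list of dicts, best first, with "score" (0 to 1); they miss things now and then, are a little off and sometimes report something else, mostly with a low value. They report only what shows in the picture. A call takes as long as a camera call. They do not tell look-alikes from the thing itself.
- spotter.find_in(thing, camera): "point" ([x, y, z] in m, in world coordinates, good to about 4 mm: the middle of the surface that is visible of it).
- spotter.cut_out(thing, camera): "pixels" (420x560 bool, what is visible of it).
- spotter.mark_of(thing, camera): "point" ([x, y, z] in m, in world coordinates, good to about 4 mm: a listed point, or the origin of a listed thing).
The state is a dict: "time_s": time; "q": joint angles; "qvel": joint speeds; "joint_efforts": joint torques, N m; "position": TCP position; "tool_rot": TCP orientation; "ft_force": force on the tool from outside, world axes, zero at the start; "wrist_torque": the same for the moment, N m; "grip_width": finger opening in m; "gripper_force": force on a finger pad.
Only numpy, scipy, OpenCV 4.12 (cv2) and the standard library are available. Lean on these libraries where they do the work, as an engineer would, in place of code of your own. Each camera call takes 0.05 s, during which the arm holds its last target. There are 200 camera calls.

## Working session

There is one attempt and no reset: what is moved stays moved. The work goes in short steps, Python scripts to look and compute and a tool call to move; the robot and the scene stay as the last step left them, time stands still between calls to the robot, and variables do not carry over. Pictures are saved under pics/ and viewed, at most 14 in all, crops included, and the job is handed in when it is done.

Besides the shell and the picture viewer there is one more tool, called after "Emit:" by a JSON object that holds its "method" and its "body", one argument or row to a line. move_arm: Moves the arm, as the interface text tells. Its arguments: {"type":"object","properties":{"series":{"type":"string"},"force":{"type":"number"}},"required":["series"]}

```bash
ls; mkdir -p pics
python3 - <<'E'
from rig import observe, optics, order, spotter
import cv2,numpy as np
s=observe();print(s['time_s'],s['position'],np.round(s['tool_rot'],3).tolist(),s['grip_width'])
a=optics.get_image("scene");b=optics.get_image("top")
cv2.imwrite('pics/scene.png',a['pixels']);cv2.imwrite('pics/top.png',b['pixels'])
for n in ['feeder','tray_hub','tray_bowl','slot0','slot1','dial_grip','dial_pointer','dial_mark','start_top','board','biscuit1','jar','mortar','mug']:
  for c in ['top','scene']:
    print(n,c,[(np.round(d['point'],3).tolist(),round(d['score'],2)) for d in spotter.mark_of(n,c)][:7])
E
```

```text
pics
0.0 [0.2478164  0.49066121 0.23071518] [[-0.893, 0.451, -0.001], [0.451, 0.893, -0.001], [0.0, -0.001, -1.0]] 0.08542669316767634
feeder top [([0.546, 0.011, -0.0], 0.78)]
feeder scene [([0.548, 0.008, 0.0], 0.59), ([0.75, -0.193, -0.005], 0.27)]
tray_hub top [([0.547, 0.008, 0.092], 0.87)]
tray_hub scene [([0.544, 0.01, 0.094], 0.87)]
tray_bowl top [([0.444, 0.006, 0.028], 0.91)]
tray_bowl scene [([0.445, 0.006, 0.028], 0.96)]
slot0 top [([0.544, 0.01, 0.091], 0.71), ([0.447, 0.013, 0.026], 0.63)]
slot0 scene [([0.625, -0.051, 0.025], 0.96), ([0.514, 0.103, 0.028], 0.93), ([0.514, -0.084, 0.031], 0.82), ([0.626, 0.07, 0.026], 0.77), ([0.441, 0.009, 0.029], 0.7), ([0.567, -0.362, 0.018], 0.51)]
slot1 top [([0.544, 0.01, 0.091], 0.71), ([0.447, 0.013, 0.026], 0.63)]
slot1 scene [([0.625, -0.051, 0.025], 0.96), ([0.514, 0.103, 0.028], 0.93), ([0.514, -0.084, 0.031], 0.82), ([0.626, 0.07, 0.026], 0.77), ([0.441, 0.009, 0.029], 0.7), ([0.567, -0.362, 0.018], 0.51)]
dial_grip top [([0.512, 0.215, 0.086], 0.53), ([0.591, 0.48, 0.001], 0.39)]
dial_grip scene [([0.511, 0.218, 0.083], 0.
[... 531 characters left out ...]
-0.546, 0.006], 0.64), ([0.293, -0.343, 0.009], 0.58), ([0.501, -0.538, 0.006], 0.55), ([0.566, -0.355, 0.018], 0.49), ([0.461, -0.291, 0.017], 0.48)]
biscuit1 scene [([0.5, -0.539, 0.005], 0.77), ([0.478, -0.376, 0.02], 0.76), ([0.353, -0.547, 0.006], 0.76), ([0.457, -0.296, 0.018], 0.72), ([0.565, -0.361, 0.019], 0.71), ([0.55, -0.275, 0.015], 0.68), ([0.632, -0.535, 0.006], 0.63)]
jar top [([0.754, -0.196, -0.002], 0.55)]
jar scene [([0.75, -0.192, -0.004], 0.83), ([0.459, -0.296, 0.02], 0.36)]
mortar top [([0.589, 0.482, 0.002], 0.75)]
mortar scene [([0.59, 0.48, 0.0], 0.74)]
mug top [([0.345, 0.419, -0.002], 0.59)]
mug scene [([0.35, 0.419, 0.001], 0.93), ([0.511, -0.324, 0.002], 0.16)]
```

View pics/top.png

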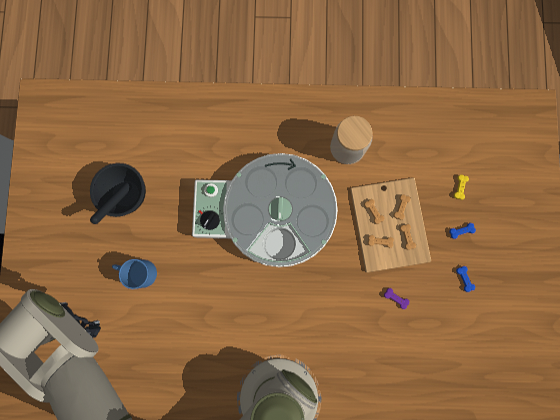

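View pics/scene.png

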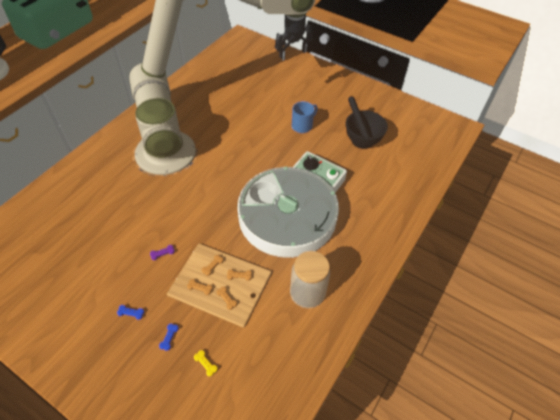

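Four tan biscuits lie on the board (top view about (372,211), (401,207), (378,241), (407,236)). The coloured ones outside it are decoys. The feeder opening at (278,243) shows an empty bowl, with the hub tick towards it. Next I measure the biscuit axes and write a row helper.

```bash
cat > h.py <<'E'
from rig import observe, optics, order, spotter
import cv2, numpy as np
def rays(im,px):
    K=im['camera_matrix'];R=cv2.Rodrigues(np.array(im['rvec'],float))[0];t=np.array(im['tvec'],float).ravel()
    px=np.asarray(px,float)
    n=np.c_[(px[:,0]-K[0][2])/K[0][0],(px[:,1]-K[1][2])/K[1][1],np.ones(len(px))]
    return -R.T@t, n@R
def plane(im,px,z):
    c,d=rays(im,px); return (c+d*((z-c[2])/d[:,2])[:,None])[:,:2]
def biscuits(cam='top',z=0.022,box=((.38,.66),(-.47,-.18))):
    """list (x,y,axis deg, length) of biscuits inside box"""
    im=optics.get_image(cam);out=[]
    for d in spotter.cut_out('biscuit1',cam):
        v,u=np.nonzero(d['pixels'])
        if len(u)<30: continue
        p=plane(im,np.c_[u,v],z).astype(np.float32)
        (c,s,a)=cv2.minAreaRect(p); w,V=np.linalg.eigh(np.cov(p.T))
        c=p.mean(0);ax=np.degrees(np.arctan2(V[1,1],V[0,1]))%180
        col=np.median(im['pixels'][v,u],0)
        if box[0][0]<c[0]<box[0][1] and box[1][0]<c[1]<box[1][1]: out.append((round(float(c[0]),4),round(float(c[1]),4),round(ax,1),np.round(s,3).tolist(),round(d['score'],2),col.tolist()))
    return out
def pose():
    s=observe();R=np.array(s['tool_rot']);return np.array(s['position']),np.degrees(np.arctan2(R[1,0],R[0,0])),R,s
def rows(*wps):
    """wps: (x,y,z,toolx_yaw or None,opening,extra hold rows). yaw mod 180 picked for q6 in range/nearest"""
    p0,y0,R,s=pose();p=p0.copy();q6=s['q'][5]
    y=y0;out=[]
    for (X,Y,Z,W,o,h) in wps:
        t=np.array([X,Y,Z])
        if W is None: dy=0
        else:
            q1=np.degrees(np.arctan2(Y,X));c=[W+180*k for k in range(-3,4)]
            c=[w for w in c if abs(q1+90-w-0)<=155 or abs(((q1+90-w)+0))<=155]
            # q6=q1+90-yaw
            ycur=np.degrees(np.arctan2(p[1],p[0]))+90-q6
            w=min(c,key=lambda w:abs(w-ycur));dy=w-ycur
        n=max(1,int(np.ceil(np.linalg.norm(t-p)/.0615-1e-6)),int(np.ceil(abs(dy)/10.5-1e-6)))
        for i in range(1,n+1):
            q=p+(t-p)*i/n; d=R.T@(q-p0)*100
            out.append((d,-(y-y0+dy*i/n),o))
        out+= [out[-1]]*h
        q6=np.degrees(np.arctan2(Y,X))+90-(np.degrees(np.arctan2(p[1],p[0]))+90-q6+dy)
        p=t;y+=dy
    print('t',round(s['time_s'],2),'rows',len(out))
    for k in range(0,len(out),8):
        print('; '.join('%.1f %.1f %.1f %.0f %.2g'%(*d,a,o) for d,a,o in out[k:k+8]))
E
python3 - <<'E'
from h import *
for c in ('top','scene'):
    for b in biscuits(c): print(c,b)
for n in ('feeder','tray_hub','tray_bowl'):
    pass
rows((.50,-.31,.23,None,1,0))
E
```

```text
top (0.5675, -0.3572, np.float64(161.6), [0.029, 0.074], 0.77, [79.0, 132.0, 182.0])
top (0.55, -0.2741, np.float64(31.8), [0.073, 0.031], 0.5, [80.0, 134.0, 184.0])
top (0.4629, -0.295, np.float64(86.5), [0.036, 0.075], 0.49, [81.0, 134.0, 183.0])
top (0.4766, -0.3739, np.float64(13.5), [0.076, 0.035], 0.46, [80.0, 133.0, 182.0])
scene (0.4609, -0.2922, np.float64(86.4), [0.08, 0.037], 0.66, [70.0, 139.0, 201.0])
scene (0.5493, -0.2747, np.float64(29.8), [0.072, 0.032], 0.64, [71.0, 139.5, 202.0])
scene (0.5664, -0.3583, np.float64(160.9), [0.034, 0.077], 0.59, [69.0, 140.0, 203.0])
scene (0.4753, -0.3754, np.float64(12.9), [0.077, 0.033], 0.5, [69.0, 139.0, 201.0])
t 1.7 rows 14
-4.2 -4.3 0.0 -0 1; -8.4 -8.6 0.0 -0 1; -12.6 -12.9 0.0 -0 1; -16.7 -17.2 0.0 -0 1; -20.9 -21.5 0.0 -0 1; -25.1 -25.8 0.1 -0 1; -29.3 -30.1 0.1 -0 1; -33.5 -34.4 0.1 -0 1
-37.7 -38.6 0.1 -0 1; -41.9 -42.9 0.1 -0 1; -46.0 -47.2 0.1 -0 1; -50.2 -51.5 0.1 -0 1; -54.4 -55.8 0.1 -0 1; -58.6 -60.1 0.1 -0 1
```

```bash
python3 - <<'E'
s=open('h.py').read()
i=s.index("    print('t',round")
s=s[:i]+'''    print('t',round(s['time_s'],2),'rows',len(out))
    W=[(p0+R@(d/100),a) for d,a,o in out]; b,ba=p0,0.
    for k in range(0,len(out),8):
        c=np.cos(np.radians(ba));sn=np.sin(np.radians(ba))
        Rb=R@np.array([[c,-sn,0],[sn,c,0],[0,0,1]])
        L=[(np.round(Rb.T@(W[j][0]-b)*100,1)+0.,round(W[j][1]-ba)+0,out[j][2]) for j in range(k,min(k+8,len(out)))]
        print('; '.join('%.1f %.1f %.1f %.0f %.2g'%(*d,a,o) for d,a,o in L))
        b=b+Rb@(L[-1][0]/100);ba+=L[-1][1]
'''
open('h.py','w').write(s)
E
python3 - <<'E'
from h import *
rows((.462,-.294,.12,86.5,.3,0),(.462,-.294,.016,86.5,.3,1),(.462,-.294,.016,86.5,-1,3))
E
```

```text
t 1.7 rows 21
-3.9 -4.3 0.8 6 0.3; -7.8 -8.6 1.6 11 0.3; -11.7 -12.9 2.4 17 0.3; -15.6 -17.3 3.2 23 0.3; -19.5 -21.6 4.0 28 0.3; -23.4 -25.9 4.8 34 0.3; -27.2 -30.2 5.6 40 0.3; -31.1 -34.5 6.4 45 0.3
-5.8 -0.3 0.8 6 0.3; -11.6 -0.6 1.6 11 0.3; -17.5 -0.9 2.3 17 0.3; -23.3 -1.2 3.1 23 0.3; -29.1 -1.5 3.9 28 0.3; -34.9 -1.8 4.7 34 0.3; -34.9 -1.8 9.9 34 0.3; -34.9 -1.8 15.1 34 0.3
0.0 0.0 0.0 0 0.3; 0.0 0.0 0.0 0 -1; 0.0 0.0 0.0 0 -1; 0.0 0.0 0.0 0 -1; 0.0 0.0 0.0 0 -1
```

```bash
python3 - <<'E'
s=open('h.py').read()
s=s.replace("def rows(","def Q1(x,y): return np.degrees(np.arctan2(y,x)-np.arcsin(.1174/np.hypot(x,y)))\ndef rows(")
s=s.replace("np.degrees(np.arctan2(Y,X))","Q1(X,Y)").replace("np.degrees(np.arctan2(p[1],p[0]))","Q1(p[0],p[1])")
s=s.replace("    print('t',round","    print('q6end',round(q6,1),end=' ');print('t',round")
s=s.replace("<=155 or abs(((q1+90-w)+0))<=155","<=158")
open('h.py','w').write(s)
E
python3 - <<'E'
from h import *
rows((.462,-.294,.12,86.5,.3,0),(.462,-.294,.016,86.5,.3,1),(.462,-.294,.016,86.5,-1,3))
E
```

```text
q6end -41.4 t 1.7 rows 21
-3.9 -4.3 0.8 5 0.3; -7.8 -8.6 1.6 10 0.3; -11.7 -12.9 2.4 14 0.3; -15.6 -17.3 3.2 19 0.3; -19.5 -21.6 4.0 24 0.3; -23.4 -25.9 4.8 29 0.3; -27.2 -30.2 5.6 33 0.3; -31.1 -34.5 6.4 38 0.3
-5.8 -1.0 0.8 5 0.3; -11.5 -2.0 1.6 10 0.3; -17.2 -3.0 2.3 14 0.3; -22.9 -4.0 3.1 19 0.3; -28.7 -5.0 3.9 24 0.3; -34.4 -6.0 4.7 29 0.3; -34.4 -6.0 9.9 29 0.3; -34.4 -6.0 15.1 29 0.3
0.0 0.0 0.0 0 0.3; 0.0 0.0 0.0 0 -1; 0.0 0.0 0.0 0 -1; 0.0 0.0 0.0 0 -1; 0.0 0.0 0.0 0 -1
```

Emit:
{"method": "move_arm", "body": {
  "series": "-3.9 -4.3 0.8 5 0.3; -7.8 -8.6 1.6 10 0.3; -11.7 -12.9 2.4 14 0.3; -15.6 -17.3 3.2 19 0.3; -19.5 -21.6 4.0 24 0.3; -23.4 -25.9 4.8 29 0.3; -27.2 -30.2 5.6 33 0.3; -31.1 -34.5 6.4 38 0.3",
  "force": 40
}}

```text
time_s: 2.7
position: [0.3703, 0.0408, 0.1674]
tool_rot: [[-0.423, 0.906, 0.001], [0.906, 0.423, -0.0], [-0.001, 0.001, -1.0]]
ft_force: [0.6, 0.5, -0.4]
grip_width: 0.0554
gripper_force: 0.0
```

Emit:
{"method": "move_arm", "body": {
  "series": "-5.8 -1.0 0.8 5 0.3; -11.5 -2.0 1.6 10 0.3; -17.2 -3.0 2.3 14 0.3; -22.9 -4.0 3.1 19 0.3; -28.7 -5.0 3.9 24 0.3; -34.4 -6.0 4.7 29 0.3; -34.4 -6.0 4.7 29 0.3"
}}

```text
time_s: 3.58
position: [0.4624, -0.2975, 0.1192]
tool_rot: [[0.07, 0.998, -0.0], [0.998, -0.07, -0.0], [-0.0, -0.0, -1.0]]
ft_force: [-0.0, 1.6, -0.6]
grip_width: 0.056
gripper_force: 0.0
```

Run:
```python
from h import *
for b in biscuits('top'): print(b[:4])
x,y=.462,-.2945
rows((x,y,.05,86.5,.3,0),(x,y,.016,86.5,.3,1),(x,y,.016,86.5,-1,3),
 (x,y,.12,90,-1,0),(.446,.008,.12,90,-1,1),(.446,.008,.06,90,-1,0),(.446,.008,.035,90,-1,1),(.446,.008,.035,90,-.2,1),(.446,.008,.12,90,-.2,0))
```

```text
(0.5942, -0.3636, np.float64(90.6), [0.021, 0.027])
(0.5543, -0.2721, np.float64(30.0), [0.071, 0.03])
q6end -14.2 t 3.67 rows 23
0.0 0.0 3.5 0 0.3; 0.0 0.0 7.0 0 0.3; 0.0 0.0 10.4 0 0.3; 0.0 0.0 10.4 0 0.3; 0.0 0.0 10.4 0 -1; 0.0 0.0 10.4 0 -1; 0.0 0.0 10.4 0 -1; 0.0 0.0 10.4 0 -1
0.0 0.0 -5.2 -2 -1; 0.0 0.0 -10.4 -4 -1; 6.0 -0.7 -10.4 -4 -1; 12.0 -1.4 -10.4 -4 -1; 18.0 -2.2 -10.4 -4 -1; 24.0 -2.9 -10.4 -4 -1; 30.0 -3.6 -10.4 -4 -1; 30.0 -3.6 -10.4 -4 -1
0.0 0.0 6.0 0 -1; 0.0 0.0 8.5 0 -1; 0.0 0.0 8.5 0 -1; 0.0 0.0 8.5 0 -0.2; 0.0 0.0 8.5 0 -0.2; 0.0 0.0 4.3 0 -0.2; 0.0 0.0 0.0 0 -0.2
```

Emit:
{"method": "move_arm", "body": {
  "series": "0 0 3.5 0 0.3; 0 0 7 0 0.3; 0 0 10.4 0 0.3; 0 0 10.4 0 0.3; 0 0 10.4 0 -1; 0 0 10.4 0 -1; 0 0 10.4 0 -1; 0 0 10.4 0 -1"
}}

```text
time_s: 4.68
position: [0.4628, -0.2944, 0.018]
tool_rot: [[0.066, 0.998, 0.002], [0.998, -0.066, -0.002], [-0.002, 0.002, -1.0]]
ft_force: [-0.3, 1.3, 6.7]
grip_width: 0.0165
gripper_force: 39.3
```

Emit:
{"method": "move_arm", "body": {
  "series": "0 0 -5.2 -2 -1; 0 0 -10.4 -4 -1; 6 -0.7 -10.4 -4 -1; 12 -1.4 -10.4 -4 -1; 18 -2.2 -10.4 -4 -1; 24 -2.9 -10.4 -4 -1; 30 -3.6 -10.4 -4 -1; 30 -3.6 -10.4 -4 -1"
}}

```text
time_s: 5.68
position: [0.4455, 0.011, 0.1212]
tool_rot: [[-0.009, 1.0, 0.001], [1.0, 0.009, 0.0], [0.0, 0.001, -1.0]]
ft_force: [0.5, -0.6, -0.7]
grip_width: 0.0167
gripper_force: 39.4
```

Run:
```python
from h import *
im=optics.get_image('wrist');cv2.imwrite('pics/w1.png',im['pixels'])
s=observe();print(s['position'],s['grip_width'],s['gripper_force'],s['q'])
for n in('slot0','tray_bowl','tray_hub','biscuit1'):
  for c in ('wrist','scene'):print(n,c,[(np.round(d['point'],3).tolist(),round(d['score'],2)) for d in spotter.mark_of(n,c)][:6])
```

```text
[0.44611944 0.00903369 0.12120261] 0.016567753998716694 39.42038297653198 [-1.41030232e+01  1.87781786e+01  1.00166520e+02 -8.74767981e-03
  6.09564220e+01 -1.45054246e+01]
slot0 wrist []
slot0 scene [([0.444, 0.011, 0.026], 0.96), ([0.627, 0.072, 0.026], 0.94), ([0.514, -0.086, 0.032], 0.89), ([0.512, 0.105, 0.027], 0.74), ([0.627, -0.052, 0.026], 0.64)]
tray_bowl wrist []
tray_bowl scene [([0.444, 0.006, 0.026], 0.79)]
tray_hub wrist [([0.542, 0.006, 0.098], 0.85)]
tray_hub scene [([0.544, 0.011, 0.094], 0.56)]
biscuit1 wrist [([0.449, 0.014, 0.12], 0.86)]
biscuit1 scene [([0.631, -0.541, 0.006], 0.74), ([0.55, -0.273, 0.018], 0.63), ([0.293, -0.336, 0.007], 0.63), ([0.567, -0.358, 0.017], 0.58), ([0.356, -0.548, 0.007], 0.56), ([0.479, -0.374, 0.023], 0.52)]
```

View pics/w1.png

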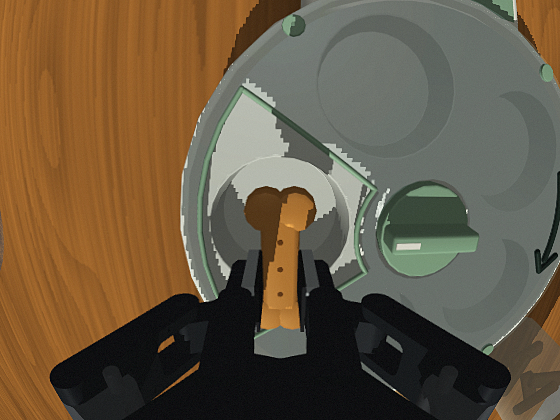

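Wrist view: the biscuit is held along y, centred over the empty bowl (about (280,260)), clear of the hub at (430,235). Lowering and releasing.

Emit:
{"method": "move_arm", "body": {
  "series": "-0.2 0 4 0 -1; -0.2 0 7.5 0 -1; -0.2 0 8.6 0 -1; -0.2 0 8.6 0 -1; -0.2 0 8.6 0 -0.2; -0.2 0 8.6 0 -0.2; -0.2 0 8.6 0 -0.2; -0.2 0 5 0 -0.2"
}}

```text
time_s: 7.12
position: [0.4451, 0.0058, 0.0695]
tool_rot: [[-0.003, 1.0, -0.004], [1.0, 0.003, 0.001], [0.001, -0.004, -1.0]]
ft_force: [-0.1, -0.7, 0.6]
grip_width: 0.034
gripper_force: 0.0
```

```bash
cat >> h.py <<'E'
def boxmark(n='biscuit1',cams=('top','scene','wrist')):
    for c in cams:
        optics.get_image(c);print(c,[(np.round(d['point'],3).tolist(),round(d['score'],2)) for d in spotter.mark_of(n,c) if d['point'][1]>-.46][:7])
H=(.545,.009)
E
python3 - <<'E'
from h import *
s=observe();print(s['position'],s['grip_width'],s['gripper_force'])
boxmark(cams=('scene',))
rows((.446,.007,.125,90,0.1,0),(*H,.125,178.5,.1,0),(*H,.083,178.5,0.1,1),(*H,.08,178.5,-1,3))
E
```

```text
[0.44514286 0.00583392 0.06951221] 0.03396721146885647 0.0
scene [([0.48, -0.374, 0.021], 0.77), ([0.565, -0.362, 0.02], 0.76), ([0.35, 0.418, -0.0], 0.66), ([0.444, 0.004, 0.034], 0.54), ([0.548, -0.271, 0.017], 0.52), ([0.292, -0.335, 0.008], 0.44)]
q6end -100.0 t 7.22 rows 16
0.2 -0.1 -5.2 0 0.1; 0.2 1.0 -5.2 -10 0.1; 0.2 2.1 -5.2 -19 0.1; 0.2 3.2 -5.2 -29 0.1; 0.2 4.3 -5.2 -39 0.1; 0.2 5.4 -5.2 -49 0.1; 0.3 6.5 -5.2 -59 0.1; 0.3 7.6 -5.2 -69 0.1
-1.0 0.4 0.0 -9 0.1; -2.0 0.8 0.0 -19 0.1; -2.0 0.8 4.2 -19 0.1; -2.0 0.8 4.2 -19 0.1; -2.0 0.8 4.5 -19 -1; -2.0 0.8 4.5 -19 -1; -2.0 0.8 4.5 -19 -1; -2.0 0.8 4.5 -19 -1
```

Emit:
{"method": "move_arm", "body": {
  "series": "0.2 -0.1 -5.2 0 0.1; 0.2 1 -5.2 -10 0.1; 0.2 2.1 -5.2 -19 0.1; 0.2 3.2 -5.2 -29 0.1; 0.2 4.3 -5.2 -39 0.1; 0.2 5.4 -5.2 -49 0.1; 0.3 6.5 -5.2 -59 0.1; 0.3 7.6 -5.2 -69 0.1",
  "force": 60
}}

```text
time_s: 8.22
position: [0.5223, 0.009, 0.1217]
tool_rot: [[-0.937, 0.35, -0.001], [0.35, 0.937, 0.0], [0.001, -0.0, -1.0]]
ft_force: [0.1, 0.2, 0.0]
grip_width: 0.0473
gripper_force: 0.0
```

Emit:
{"method": "move_arm", "body": {
  "series": "-1 0.4 0 -9 0.1; -2 0.8 0 -19 0.1; -2 0.8 3 -19 0.1; -2 0.8 4.2 -19 0.1; -2 0.8 4.2 -19 -1; -2 0.8 4.2 -19 -1; -2 0.8 4.2 -19 -1; -2 0.8 4.2 -19 -1"
}}

```text
time_s: 9.22
position: [0.544, 0.0092, 0.0811]
tool_rot: [[-1.0, 0.031, 0.001], [0.031, 1.0, -0.0], [-0.001, -0.0, -1.0]]
ft_force: [-0.7, 0.5, 3.7]
grip_width: 0.0132
gripper_force: 39.2
```

Emit:
{"method": "move_arm", "body": {
  "series": "0 0 0 9 -1; 0 0 0 18 -1; 0 0 0 27 -1; 0 0 0 36 -1; 0 0 0 45 -1; 0 0 0 55 -1; 0 0 0 65 -1; 0 0 0 73 -1",
  "force": 60
}}

```text
time_s: 10.22
position: [0.5448, 0.0103, 0.0811]
tool_rot: [[-0.257, 0.966, 0.003], [0.966, 0.257, 0.002], [0.001, 0.004, -1.0]]
ft_force: [3.4, 7.6, 3.0]
grip_width: 0.0122
gripper_force: 63.5
```

Emit:
{"method": "move_arm", "body": {
  "series": "0 0 0 0 -1; 0 0 0 0 -1; 0 0 0 0 0.1; 0 0 0 0 0.1; 0 0 0 0 0.1; 0 0 -3 0 0.1; 0 0 -5 0 0.1; 0 0 -5 0 0.1"
}}

```text
time_s: 11.22
position: [0.5442, 0.0091, 0.1314]
tool_rot: [[-0.262, 0.965, 0.003], [0.965, 0.262, -0.001], [-0.001, 0.002, -1.0]]
ft_force: [-0.3, 0.2, -0.5]
grip_width: 0.0471
gripper_force: 0.0
```

Run:
```python
from h import *
s=observe();print(s['position'],s['grip_width'],s['q'][5],pose()[1])
boxmark('tray_bowl',('scene',));boxmark('tray_hub',('scene',));boxmark(cams=('scene',))
for c in('top','scene'):
  for b in biscuits(c): print(c,b[:4])
im=optics.get_image('wrist');cv2.imwrite('pics/w2.png',im['pixels'])
```

```text
[0.54424414 0.00907143 0.13138285] 0.0470679954917808 -26.69611771116762 105.18804497780255
scene [([0.512, -0.328, -0.001], 0.63), ([0.486, 0.231, 0.058], 0.16)]
scene [([0.544, 0.01, 0.091], 0.7)]
scene [([0.479, -0.376, 0.023], 0.72), ([0.567, -0.357, 0.017], 0.69), ([0.291, -0.34, 0.008], 0.61), ([0.549, -0.271, 0.02], 0.59), ([0.626, -0.052, 0.024], 0.49), ([0.601, 0.213, 0.078], 0.17)]
top (0.4782, -0.373, np.float64(14.1), [0.073, 0.031])
top (0.5509, -0.2737, np.float64(30.5), [0.074, 0.031])
top (0.5671, -0.3571, np.float64(162.0), [0.033, 0.078])
scene (0.5509, -0.2745, np.float64(29.9), [0.075, 0.035])
scene (0.5648, -0.358, np.float64(160.5), [0.029, 0.075])
```

View pics/w2.png

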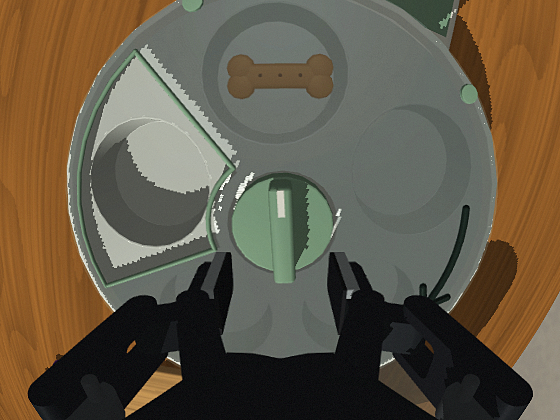

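The first biscuit lies flat in slot4 at (280,75), and the next empty bowl is in the opening (150,180). On to biscuit two.

```bash
cat >> h.py <<'E'
def cycle(x,y,a,z=.017,place=90):
    print('-approach');rows((x,y,.11,a,.3,1))
def grab(x,y,a,place=90,z=.017,S=(.4455,.0075)):
    rows((x,y,.06,a,.3,0),(x,y,z+.01,a,.3,0),(x,y,z,a,.3,1),(x,y,z,a,-1,3),(x,y,.12,a,-1,0),(*S,.12,place,-1,1))
E
python3 - <<'E'
from h import *
cycle(.4775,-.374,13.5)
E
```

```text
-approach
q6end -152.7 t 11.78 rows 10
-3.9 -1.8 0.2 -10 0.3; -7.8 -3.7 0.4 -20 0.3; -11.8 -5.5 0.7 -29 0.3; -15.7 -7.3 0.9 -39 0.3; -19.6 -9.1 1.1 -49 0.3; -23.5 -11.0 1.3 -59 0.3; -27.4 -12.8 1.6 -69 0.3; -31.3 -14.6 1.8 -78 0.3
1.0 -4.2 0.2 -10 0.3; 1.0 -4.2 0.2 -10 0.3
```

```bash
sed -i 's/<=155 *or.*<=158\]/<=125]/; s/abs(q1+90-w-0)<=155 or[^]]*\]/abs(q1+90-w)<=125]/; s/abs(q1+90-w-0)<=155[^]]*\]/abs(q1+90-w)<=125]/' h.py; grep -n 125 h.py
python3 - <<'E'
from h import *
cycle(.4775,-.374,13.5)
E
```

```text
-approach
q6end -152.7 t 11.78 rows 10
-3.9 -1.8 0.2 -10 0.3; -7.8 -3.7 0.4 -20 0.3; -11.8 -5.5 0.7 -29 0.3; -15.7 -7.3 0.9 -39 0.3; -19.6 -9.1 1.1 -49 0.3; -23.5 -11.0 1.3 -59 0.3; -27.4 -12.8 1.6 -69 0.3; -31.3 -14.6 1.8 -78 0.3
1.0 -4.2 0.2 -10 0.3; 1.0 -4.2 0.2 -10 0.3
```

```bash
sed -i 's/<=15[58]/<=125/g' h.py; grep -n 125 h.py
python3 - <<'E'
from h import *
cycle(.4775,-.374,13.5)
E
```

```text
34:            c=[w for w in c if abs(q1+90-w-0)<=125]
-approach
q6end 27.3 t 11.78 rows 10
-3.9 -1.8 0.2 10 0.3; -7.8 -3.7 0.4 20 0.3; -11.8 -5.5 0.7 31 0.3; -15.7 -7.3 0.9 41 0.3; -19.6 -9.1 1.1 51 0.3; -23.5 -11.0 1.3 61 0.3; -27.4 -12.8 1.6 71 0.3; -31.3 -14.6 1.8 82 0.3
-2.4 3.7 0.2 10 0.3; -2.4 3.7 0.2 10 0.3
```

Emit:
{"method": "move_arm", "body": {
  "series": "-3.9 -1.8 0.2 10 0.3; -7.8 -3.7 0.4 20 0.3; -11.8 -5.5 0.7 31 0.3; -15.7 -7.3 0.9 41 0.3; -19.6 -9.1 1.1 51 0.3; -23.5 -11 1.3 61 0.3; -27.4 -12.8 1.6 71 0.3; -31.3 -14.6 1.8 82 0.3",
  "force": 40
}}

```text
time_s: 12.78
position: [0.4844, -0.3324, 0.1122]
tool_rot: [[0.92, 0.392, -0.0], [0.392, -0.92, 0.0], [0.0, -0.0, -1.0]]
ft_force: [0.6, 0.4, 1.1]
grip_width: 0.0554
gripper_force: 0.0
```

Emit:
{"method": "move_arm", "body": {
  "series": "-2.4 3.7 0.2 10 0.3; -2.4 3.7 0.2 10 0.3; -2.4 3.7 0.2 10 0.3"
}}

```text
time_s: 13.15
position: [0.4775, -0.3739, 0.1101]
tool_rot: [[0.972, 0.234, -0.0], [0.234, -0.972, 0.001], [-0.0, -0.001, -1.0]]
ft_force: [0.3, 1.3, 0.3]
grip_width: 0.0558
gripper_force: 0.0
```

Run:
```python
from h import *
print(pose()[:2]);boxmark(cams=('wrist',))
grab(.4775,-.3745,13.5)
```

```text
(array([ 0.47752458, -0.3738873 ,  0.11011557]), np.float64(13.540916447661338))
wrist [([0.478, -0.37, 0.012], 0.84), ([0.547, -0.276, 0.015], 0.79), ([0.566, -0.358, 0.021], 0.68)]
q6end -14.3 t 13.25 rows 19
-0.1 0.1 5.0 0 0.3; -0.1 0.1 8.3 0 0.3; -0.1 0.1 9.3 0 0.3; -0.1 0.1 9.3 0 0.3; -0.1 0.1 9.3 0 -1; -0.1 0.1 9.3 0 -1; -0.1 0.1 9.3 0 -1; -0.1 0.1 9.3 0 -1
0.0 0.0 -5.1 0 -1; 0.0 0.0 -10.3 0 -1; 0.8 -4.7 -10.3 -9 -1; 1.5 -9.5 -10.3 -19 -1; 2.2 -14.2 -10.3 -29 -1; 3.0 -18.9 -10.3 -38 -1; 3.7 -23.7 -10.2 -48 -1; 4.4 -28.4 -10.2 -57 -1
4.4 -1.9 0.0 -10 -1; 8.8 -3.9 0.0 -19 -1; 8.8 -3.9 0.0 -19 -1
```

Emit:
{"method": "move_arm", "body": {
  "series": "0 0 5 0 0.3; 0 0 8.3 0 0.3; 0 0 9.3 0 0.3; 0 0 9.3 0 0.3; 0 0 9.3 0 -1; 0 0 9.3 0 -1; 0 0 9.3 0 -1; 0 0 9.3 0 -1"
}}

```text
time_s: 14.25
position: [0.478, -0.375, 0.0186]
tool_rot: [[0.973, 0.233, 0.001], [0.233, -0.973, -0.002], [0.001, 0.002, -1.0]]
ft_force: [-0.1, 1.5, 6.2]
grip_width: 0.0165
gripper_force: 39.5
```

Emit:
{"method": "move_arm", "body": {
  "series": "0 0 -5.1 0 -1; 0 0 -10.3 0 -1; 0.8 -4.7 -10.3 -9 -1; 1.5 -9.5 -10.3 -19 -1; 2.2 -14.2 -10.3 -29 -1; 3 -18.9 -10.3 -38 -1; 3.7 -23.7 -10.2 -48 -1; 4.4 -28.4 -10.2 -57 -1"
}}

```text
time_s: 15.25
position: [0.454, -0.0867, 0.1197]
tool_rot: [[0.33, 0.944, 0.001], [0.944, -0.33, -0.0], [-0.0, 0.001, -1.0]]
ft_force: [0.3, -0.5, 0.2]
grip_width: 0.0163
gripper_force: 39.3
```

Emit:
{"method": "move_arm", "body": {
  "series": "4.4 -1.9 0 -10 -1; 8.8 -3.9 0 -19 -1; 8.8 -3.9 0 -19 -1"
}}

```text
time_s: 15.62
position: [0.4463, 0.0103, 0.1198]
tool_rot: [[0.004, 1.0, 0.0], [1.0, -0.004, 0.0], [0.0, 0.0, -1.0]]
ft_force: [-0.1, -0.1, -0.1]
grip_width: 0.0167
gripper_force: 39.3
```

Run:
```python
from h import *
print(pose()[:2]);boxmark(cams=('wrist','scene'))
```

```text
(array([0.4463362 , 0.01027636, 0.11975488]), np.float64(89.75042923298821))
wrist [([0.446, 0.012, 0.115], 0.77)]
scene [([0.548, -0.273, 0.017], 0.68), ([0.566, -0.362, 0.019], 0.59), ([0.448, 0.003, 0.118], 0.53), ([0.296, -0.336, 0.009], 0.49)]
```

Emit:
{"method": "move_arm", "body": {
  "series": "-0.3 0 4 0 -1; -0.3 0 7.5 0 -1; -0.3 0 8.5 0 -1; -0.3 0 8.5 0 -1; -0.3 0 8.5 0 -0.2; -0.3 0 8.5 0 -0.2; -0.3 0 8.5 0 -0.2; -0.3 0 5 0 -0.2"
}}

```text
time_s: 16.82
position: [0.446, 0.005, 0.0685]
tool_rot: [[0.01, 1.0, -0.004], [1.0, -0.01, 0.001], [0.001, -0.004, -1.0]]
ft_force: [0.3, -0.3, 0.4]
grip_width: 0.0341
gripper_force: 0.0
```

```bash
cat >> h.py <<'E'
def hub(a):
    rows((.446,.007,.125,90,0.1,0),(*H,.125,a,.1,0),(*H,.093,a,0.1,0),(*H,.082,a,0.1,1),(*H,.082,a,-1,3))
E
python3 - <<'E'
from h import *
boxmark(cams=('scene',))
hub(106.5)
E
```

```text
scene [([0.55, -0.274, 0.015], 0.77), ([0.295, -0.34, 0.009], 0.69), ([0.566, -0.359, 0.019], 0.67), ([0.546, 0.008, 0.095], 0.5), ([0.45, 0.003, 0.038], 0.42)]
q6end -28.0 t 16.93 rows 10
0.2 -0.2 -5.3 -1 0.1; 0.4 4.7 -5.3 -9 0.1; 0.5 9.7 -5.3 -17 0.1; 0.5 9.7 -2.1 -17 0.1; 0.5 9.7 -1.0 -17 0.1; 0.5 9.7 -1.0 -17 0.1; 0.5 9.7 -1.0 -17 -1; 0.5 9.7 -1.0 -17 -1
0.0 0.0 0.0 0 -1; 0.0 0.0 0.0 0 -1
```

Emit:
{"method": "move_arm", "body": {
  "series": "0.2 -0.2 -5.3 -1 0.1; 0.4 4.7 -5.3 -9 0.1; 0.5 9.7 -5.3 -17 0.1; 0.5 9.7 -2.1 -17 0.1; 0.5 9.7 -1 -17 0.1; 0.5 9.7 -1 -17 0.1; 0.5 9.7 -1 -17 -1; 0.5 9.7 -1 -17 -1",
  "force": 60
}}

```text
time_s: 17.92
position: [0.5452, 0.0091, 0.0806]
tool_rot: [[-0.283, 0.959, 0.004], [0.959, 0.283, 0.0], [-0.001, 0.004, -1.0]]
ft_force: [-2.3, 5.4, 4.8]
grip_width: 0.012
gripper_force: 61.8
```

Emit:
{"method": "move_arm", "body": {
  "series": "0 0 0 0 -1; 0 0 0 0 -1; 0 0 0 10 -1; 0 0 0 20 -1; 0 0 0 30 -1; 0 0 0 40 -1; 0 0 0 50 -1; 0 0 0 60 -1"
}}

```text
time_s: 18.92
position: [0.545, 0.0091, 0.0806]
tool_rot: [[0.693, 0.721, 0.004], [0.721, -0.693, -0.0], [0.002, 0.003, -1.0]]
ft_force: [3.2, 3.7, 6.4]
grip_width: 0.0121
gripper_force: 60.8
```

Emit:
{"method": "move_arm", "body": {
  "series": "0 0 0 7 -1; 0 0 0 12 -1; 0 0 0 12 -1; 0 0 0 12 0.1; 0 0 0 12 0.1; 0 0 0 12 0.1; 0 0 -3 12 0.1; 0 0 -5 12 0.1"
}}

```text
time_s: 19.92
position: [0.544, 0.0089, 0.1302]
tool_rot: [[0.825, 0.566, 0.0], [0.566, -0.825, -0.0], [-0.0, 0.0, -1.0]]
ft_force: [-0.0, -0.7, -0.1]
grip_width: 0.0472
gripper_force: 0.0
```

Run:
```python
from h import *
s=observe();print(s['position'],s['grip_width'],s['q'][5],pose()[1])
for c in('top','scene'):
  for b in biscuits(c): print(c,b[:4])
im=optics.get_image('wrist');cv2.imwrite('pics/w3.png',im['pixels'])
cycle(.55,-.274,30.5)
```

```text
[0.54396302 0.00885816 0.13019195] 0.04718834759733993 44.01512667964421 34.452251124092264
top (0.5651, -0.3564, np.float64(160.5), [0.028, 0.073])
top (0.5507, -0.2733, np.float64(33.7), [0.073, 0.031])
scene (0.5673, -0.3584, np.float64(159.6), [0.03, 0.075])
scene (0.5513, -0.2734, np.float64(33.4), [0.068, 0.024])
-approach
q6end 22.0 t 20.18 rows 6
-3.1 4.7 0.4 1 0.3; -6.2 9.5 0.7 2 0.3; -9.3 14.2 1.1 2 0.3; -12.4 19.0 1.5 3 0.3; -15.5 23.7 1.8 4 0.3; -15.5 23.7 1.8 4 0.3
```

View pics/w3.png

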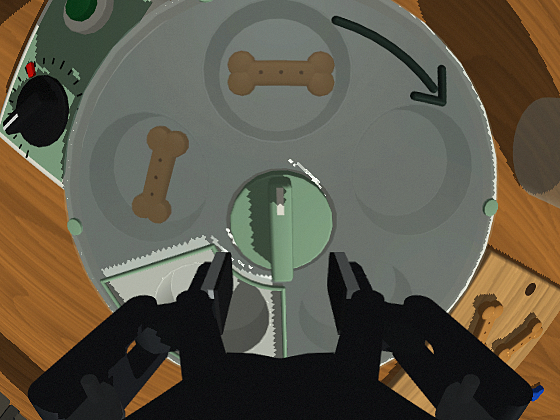

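Two biscuits show flat under the cover at (280,75) and (160,175), in adjacent bowls. The opening is at lower left. The dial with its white pointer is at (30,110) and the red rider at (30,70). Third biscuit next.

Emit:
{"method": "move_arm", "body": {
  "series": "-3.1 4.7 0.4 1 0.3; -6.2 9.5 0.7 2 0.3; -9.3 14.2 1.1 2 0.3; -12.4 19 1.5 3 0.3; -15.5 23.7 1.8 4 0.3; -15.5 23.7 1.8 4 0.3; -15.5 23.7 1.8 4 0.3",
  "force": 40
}}

```text
time_s: 21.05
position: [0.5498, -0.2735, 0.1103]
tool_rot: [[0.862, 0.507, -0.002], [0.507, -0.862, 0.002], [-0.001, -0.002, -1.0]]
ft_force: [0.0, 0.2, -0.1]
grip_width: 0.0557
gripper_force: 0.0
```

Run:
```python
from h import *
print(pose()[:2]);boxmark(cams=('wrist','scene'))
grab(.5505,-.2738,31)
```

```text
(array([ 0.5498007 , -0.27351135,  0.11025766]), np.float64(30.447412725470247))
wrist [([0.567, -0.357, 0.019], 0.9), ([0.55, -0.277, 0.014], 0.84)]
scene [([0.291, -0.339, 0.01], 0.72), ([0.551, -0.272, 0.015], 0.58), ([0.566, -0.362, 0.016], 0.53), ([0.597, 0.214, 0.078], 0.52)]
q6end -14.3 t 21.25 rows 17
0.0 0.1 5.1 0 0.3; 0.0 0.1 8.4 0 0.3; 0.0 0.1 9.4 0 0.3; 0.0 0.1 9.4 0 0.3; 0.0 0.1 9.4 0 -1; 0.0 0.1 9.4 0 -1; 0.0 0.1 9.4 0 -1; 0.0 0.1 9.4 0 -1
0.0 0.0 -5.1 0 -1; 0.0 0.0 -10.3 0 -1; 0.8 -4.9 -10.3 -10 -1; 1.7 -9.9 -10.3 -20 -1; 2.6 -14.8 -10.3 -30 -1; 3.5 -19.7 -10.3 -40 -1; 4.3 -24.7 -10.3 -50 -1; 5.2 -29.6 -10.3 -59 -1
0.0 0.0 0.0 0 -1
```

Emit:
{"method": "move_arm", "body": {
  "series": "0 0.1 5 0 0.3; 0 0.1 8.3 0 0.3; 0 0.1 9.3 0 0.3; 0 0.1 9.3 0 0.3; 0 0.1 9.3 0 -1; 0 0.1 9.3 0 -1; 0 0.1 9.3 0 -1; 0 0.1 9.3 0 -1"
}}

```text
time_s: 22.25
position: [0.5512, -0.2753, 0.0196]
tool_rot: [[0.862, 0.507, 0.002], [0.507, -0.862, -0.001], [0.001, 0.002, -1.0]]
ft_force: [-0.5, 1.0, 6.7]
grip_width: 0.0162
gripper_force: 39.5
```

Emit:
{"method": "move_arm", "body": {
  "series": "0 0 -5.1 0 -1; 0 0 -10.3 0 -1; 0.8 -4.9 -10.3 -10 -1; 1.7 -9.9 -10.3 -20 -1; 2.6 -14.8 -10.3 -30 -1; 3.5 -19.7 -10.3 -40 -1; 4.3 -24.7 -10.3 -50 -1; 5.2 -29.6 -10.3 -59 -1"
}}

```text
time_s: 23.25
position: [0.4448, 0.0078, 0.1217]
tool_rot: [[0.005, 1.0, 0.001], [1.0, -0.005, -0.0], [-0.0, 0.001, -1.0]]
ft_force: [0.2, 0.4, 0.2]
grip_width: 0.0163
gripper_force: 39.3
```

Emit:
{"method": "move_arm", "body": {
  "series": "0 0 0 0 -1; 0 0 0 0 -1"
}}

```text
time_s: 23.5
position: [0.4461, 0.0061, 0.1217]
tool_rot: [[0.01, 1.0, 0.001], [1.0, -0.01, -0.001], [-0.001, 0.001, -1.0]]
ft_force: [-0.3, -0.5, -0.9]
grip_width: 0.0164
gripper_force: 39.3
```

Run:
```python
from h import *
print(pose()[:2]);boxmark(cams=('wrist','scene'))
```

```text
(array([0.44610228, 0.00607931, 0.12171261]), np.float64(89.40539901951486))
wrist [([0.446, 0.003, 0.117], 0.66)]
scene [([0.564, -0.362, 0.015], 0.59), ([0.446, 0.009, 0.12], 0.55)]
```

Emit:
{"method": "move_arm", "body": {
  "series": "0.2 0 4 0 -1; 0.2 0 7.6 0 -1; 0.2 0 8.7 0 -1; 0.2 0 8.7 0 -1; 0.2 0 8.7 0 -0.2; 0.2 0 8.7 0 -0.2; 0.2 0 8.7 0 -0.2; 0.2 0 5 0 -0.2"
}}

```text
time_s: 24.7
position: [0.4445, 0.0087, 0.0704]
tool_rot: [[0.01, 1.0, -0.005], [1.0, -0.01, 0.001], [0.001, -0.005, -1.0]]
ft_force: [-0.0, 0.7, -0.3]
grip_width: 0.0343
gripper_force: 0.0
```

Run:
```python
from h import *
boxmark(cams=('scene',))
hub(35)
```

```text
scene [([0.563, -0.36, 0.021], 0.67), ([0.294, -0.336, 0.008], 0.58), ([0.444, 0.012, 0.031], 0.57), ([0.586, 0.479, 0.004], 0.42)]
q6end 43.5 t 24.8 rows 14
-0.1 -0.1 -5.1 -1 0.1; -0.1 1.6 -5.1 9 0.1; 0.0 3.2 -5.1 18 0.1; 0.0 4.9 -5.1 27 0.1; 0.1 6.5 -5.1 36 0.1; 0.1 8.2 -5.1 45 0.1; 0.2 9.8 -5.1 54 0.1; 0.2 9.8 -1.9 54 0.1
0.0 0.0 1.1 0 0.1; 0.0 0.0 1.1 0 0.1; 0.0 0.0 1.1 0 -1; 0.0 0.0 1.1 0 -1; 0.0 0.0 1.1 0 -1; 0.0 0.0 1.1 0 -1
```

Emit:
{"method": "move_arm", "body": {
  "series": "-0.1 -0.1 -5.1 -1 0.1; -0.1 1.6 -5.1 9 0.1; 0 3.2 -5.1 18 0.1; 0 4.9 -5.1 27 0.1; 0.1 6.5 -5.1 36 0.1; 0.1 8.2 -5.1 45 0.1; 0.2 9.8 -5.1 54 0.1; 0.2 9.8 -1.9 54 0.1",
  "force": 60
}}

```text
time_s: 25.8
position: [0.5456, 0.0093, 0.091]
tool_rot: [[0.815, 0.579, 0.005], [0.579, -0.815, -0.001], [0.003, 0.004, -1.0]]
ft_force: [0.1, -0.6, -0.9]
grip_width: 0.0469
gripper_force: 0.0
```

Emit:
{"method": "move_arm", "body": {
  "series": "0 0 1 0 0.1; 0 0 1 0 0.1; 0 0 1 0 -1; 0 0 1 0 -1; 0 0 1 0 -1; 0 0 1 0 -1"
}}

```text
time_s: 26.55
position: [0.5445, 0.0088, 0.0814]
tool_rot: [[0.815, 0.58, 0.003], [0.58, -0.815, -0.002], [0.001, 0.003, -1.0]]
ft_force: [0.8, -4.3, 6.7]
grip_width: 0.0126
gripper_force: 60.5
```

Emit:
{"method": "move_arm", "body": {
  "series": "0 0 0 9 -1; 0 0 0 18 -1; 0 0 0 28 -1; 0 0 0 38 -1; 0 0 0 48 -1; 0 0 0 58 -1; 0 0 0 66 -1; 0 0 0 72 -1"
}}

```text
time_s: 27.55
position: [0.5445, 0.0097, 0.0815]
tool_rot: [[0.801, -0.599, 0.003], [-0.599, -0.801, 0.0], [0.002, -0.002, -1.0]]
ft_force: [1.6, 1.6, 7.2]
grip_width: 0.0123
gripper_force: 61.9
```

Emit:
{"method": "move_arm", "body": {
  "series": "0 0 0 0 -1; 0 0 0 0 0.1; 0 0 0 0 0.1; 0 0 0 0 0.1; 0 0 -3 0 0.1; 0 0 -5 0 0.1; 0 0 -5 0 0.1"
}}

```text
time_s: 28.42
position: [0.5441, 0.0095, 0.1313]
tool_rot: [[0.803, -0.595, 0.003], [-0.595, -0.803, -0.0], [0.002, -0.001, -1.0]]
ft_force: [-0.3, -0.6, -0.0]
grip_width: 0.047
gripper_force: 0.0
```

Run:
```python
from h import *
s=observe();print(s['position'],s['grip_width'],s['q'][5],pose()[1])
for c in('top','scene'):
  for b in biscuits(c): print(c,b[:4])
boxmark(cams=('wrist','scene'))
cycle(.566,-.358,160.5)
```

```text
[0.54408763 0.0094678  0.13128341] 0.04698355682816055 115.07039516140145 -36.544876250735676
top (0.5651, -0.3568, np.float64(161.6), [0.026, 0.072])
scene (0.5688, -0.3591, np.float64(160.3), [0.034, 0.076])
wrist []
scene [([0.293, -0.337, 0.008], 0.77), ([0.566, -0.362, 0.017], 0.7)]
-approach
q6end 67.1 t 28.82 rows 7
4.0 4.7 0.3 -3 0.3; 7.9 9.4 0.7 -6 0.3; 11.9 14.1 1.0 -9 0.3; 15.8 18.8 1.3 -11 0.3; 19.8 23.5 1.6 -14 0.3; 23.7 28.2 2.0 -17 0.3; 23.7 28.2 2.0 -17 0.3
```

Emit:
{"method": "move_arm", "body": {
  "series": "4 4.7 0.3 -3 0.3; 7.9 9.4 0.7 -6 0.3; 11.9 14.1 1 -9 0.3; 15.8 18.8 1.3 -11 0.3; 19.8 23.5 1.6 -14 0.3; 23.7 28.2 2 -17 0.3; 23.7 28.2 2 -17 0.3; 23.7 28.2 2 -17 0.3",
  "force": 40
}}

```text
time_s: 29.82
position: [0.5659, -0.3577, 0.1098]
tool_rot: [[0.942, -0.335, -0.001], [-0.335, -0.942, 0.001], [-0.001, -0.001, -1.0]]
ft_force: [0.4, 0.4, -0.6]
grip_width: 0.0554
gripper_force: 0.0
```

Run:
```python
from h import *
print(pose()[:2]);boxmark(cams=('wrist','scene'))
grab(.5665,-.3585,161)
```

```text
(array([ 0.56590368, -0.35767958,  0.10982392]), np.float64(-19.569453562924128))
wrist [([0.567, -0.356, 0.021], 0.62)]
scene [([0.291, -0.339, 0.01], 0.76), ([0.564, -0.358, 0.019], 0.49)]
q6end -14.3 t 30.02 rows 22
0.1 0.2 5.1 0 0.3; 0.1 0.2 8.4 0 0.3; 0.1 0.2 9.4 0 0.3; 0.1 0.2 9.4 0 0.3; 0.1 0.2 9.4 0 -1; 0.1 0.2 9.4 0 -1; 0.1 0.2 9.4 0 -1; 0.1 0.2 9.4 0 -1
0.0 0.0 -5.2 0 -1; 0.0 0.0 -10.3 0 -1; -2.2 -2.8 -10.3 -10 -1; -4.3 -5.6 -10.3 -20 -1; -6.5 -8.4 -10.3 -30 -1; -8.6 -11.1 -10.3 -40 -1; -10.8 -13.9 -10.3 -50 -1; -12.9 -16.7 -10.3 -60 -1
1.3 -3.2 0.0 -10 -1; 2.6 -6.5 0.0 -20 -1; 4.0 -9.7 0.0 -30 -1; 5.3 -13.0 0.0 -40 -1; 6.6 -16.2 0.0 -49 -1; 6.6 -16.2 0.0 -49 -1
```

Emit:
{"method": "move_arm", "body": {
  "series": "0.1 0 5 0 0.3; 0.1 0 8.3 0 0.3; 0.1 0 9.3 0 0.3; 0.1 0 9.3 0 0.3; 0.1 0 9.3 0 -1; 0.1 0 9.3 0 -1; 0.1 0 9.3 0 -1; 0.1 0 9.3 0 -1"
}}

```text
time_s: 31.02
position: [0.5675, -0.3589, 0.0187]
tool_rot: [[0.942, -0.335, 0.002], [-0.335, -0.942, -0.002], [0.002, 0.001, -1.0]]
ft_force: [1.0, 1.4, 5.8]
grip_width: 0.0165
gripper_force: 39.6
```

Emit:
{"method": "move_arm", "body": {
  "series": "0 0 -5.2 0 -1; 0 0 -10.3 0 -1; -2.2 -2.8 -10.3 -10 -1; -4.3 -5.6 -10.3 -20 -1; -6.5 -8.4 -10.3 -30 -1; -8.6 -11.1 -10.3 -40 -1; -10.8 -13.9 -10.3 -50 -1; -12.9 -16.7 -10.3 -60 -1"
}}

```text
time_s: 32.02
position: [0.5009, -0.1569, 0.1207]
tool_rot: [[0.757, 0.653, 0.001], [0.653, -0.757, -0.0], [0.0, 0.001, -1.0]]
ft_force: [0.5, -0.2, 1.4]
grip_width: 0.0163
gripper_force: 39.2
```

Emit:
{"method": "move_arm", "body": {
  "series": "1.3 -3.2 0 -10 -1; 2.6 -6.5 0 -20 -1; 4 -9.7 0 -30 -1; 5.3 -13 0 -40 -1; 6.6 -16.2 0 -49 -1; 6.6 -16.2 0 -49 -1; 6.6 -16.2 0 -49 -1"
}}

```text
time_s: 32.9
position: [0.4469, 0.0077, 0.1206]
tool_rot: [[0.011, 1.0, 0.001], [1.0, -0.011, -0.0], [-0.0, 0.001, -1.0]]
ft_force: [0.9, 1.0, -0.4]
grip_width: 0.0166
gripper_force: 39.2
```

Run:
```python
from h import *
print(pose()[:2],observe()['grip_width']);boxmark(cams=('wrist','scene'))
im=optics.get_image('wrist');cv2.imwrite('pics/w4.png',im['pixels'])
```

```text
(array([0.44686848, 0.00770942, 0.12061567]), np.float64(89.36834356084739)) 0.016628682560513804
wrist [([0.447, 0.004, 0.121], 0.72)]
scene [([0.292, -0.34, 0.007], 0.69), ([0.448, 0.003, 0.121], 0.53)]
```

View pics/w4.png

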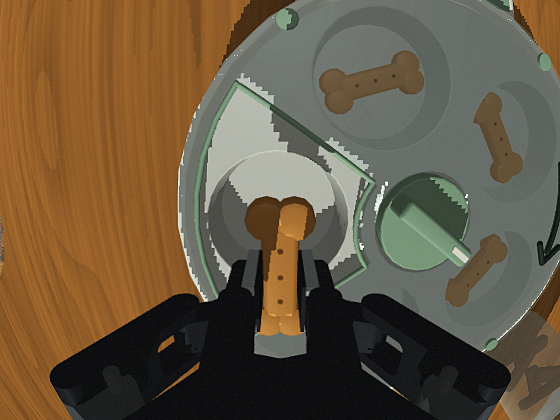

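Three biscuits are in the bowls at (372,80), (495,135) and (475,270). The fourth is over the empty bowl in the opening.

Emit:
{"method": "move_arm", "body": {
  "series": "0.1 -0.1 4 0 -1; 0.1 -0.1 7.5 0 -1; 0.1 -0.1 8.6 0 -1; 0.1 -0.1 8.6 0 -1; 0.1 -0.1 8.6 0 -0.2; 0.1 -0.1 8.6 0 -0.2; 0.1 -0.1 8.6 0 -0.2; 0.1 -0.1 5 0 -0.2"
}}

```text
time_s: 34.15
position: [0.4444, 0.0094, 0.0695]
tool_rot: [[0.01, 1.0, -0.005], [1.0, -0.01, 0.001], [0.001, -0.005, -1.0]]
ft_force: [-0.4, -0.6, 0.5]
grip_width: 0.0341
gripper_force: 0.0
```

Run:
```python
from h import *
boxmark(cams=('scene',))
hub(143.5)
```

```text
scene [([0.294, -0.336, 0.009], 0.47), ([0.446, 0.001, 0.032], 0.38), ([0.598, 0.214, 0.075], 0.19)]
q6end -65.0 t 34.25 rows 14
-0.2 -0.1 -5.2 -1 0.1; -0.1 1.6 -5.2 -9 0.1; -0.1 3.2 -5.2 -18 0.1; 0.0 4.9 -5.2 -27 0.1; 0.0 6.5 -5.2 -36 0.1; 0.0 8.2 -5.2 -45 0.1; 0.1 9.8 -5.2 -54 0.1; 0.1 9.8 -2.0 -54 0.1
0.0 0.0 1.1 0 0.1; 0.0 0.0 1.1 0 0.1; 0.0 0.0 1.1 0 -1; 0.0 0.0 1.1 0 -1; 0.0 0.0 1.1 0 -1; 0.0 0.0 1.1 0 -1
```

Emit:
{"method": "move_arm", "body": {
  "series": "-0.2 -0.1 -5.2 -1 0.1; -0.1 1.6 -5.2 -9 0.1; -0.1 3.2 -5.2 -18 0.1; 0 4.9 -5.2 -27 0.1; 0 6.5 -5.2 -36 0.1; 0 8.2 -5.2 -45 0.1; 0.1 9.8 -5.2 -54 0.1; 0.1 9.8 -2 -54 0.1",
  "force": 60
}}

```text
time_s: 35.25
position: [0.5454, 0.009, 0.0908]
tool_rot: [[-0.805, 0.594, 0.005], [0.594, 0.805, -0.001], [-0.004, 0.002, -1.0]]
ft_force: [-0.6, 0.1, -0.9]
grip_width: 0.0469
gripper_force: 0.0
```

Emit:
{"method": "move_arm", "body": {
  "series": "0 0 1 0 0.1; 0 0 1 0 0.1; 0 0 1 0 -1; 0 0 1 0 -1; 0 0 1 0 -1; 0 0 1 0 -1"
}}

```text
time_s: 36.0
position: [0.5443, 0.0098, 0.0814]
tool_rot: [[-0.804, 0.595, 0.003], [0.595, 0.804, 0.001], [-0.002, 0.002, -1.0]]
ft_force: [1.7, 5.4, 4.9]
grip_width: 0.0125
gripper_force: 60.2
```

Emit:
{"method": "move_arm", "body": {
  "series": "0 0 0 9 -1; 0 0 0 18 -1; 0 0 0 28 -1; 0 0 0 38 -1; 0 0 0 48 -1; 0 0 0 58 -1; 0 0 0 66 -1; 0 0 0 72 -1"
}}

```text
time_s: 37.0
position: [0.5454, 0.0102, 0.0815]
tool_rot: [[0.322, 0.947, 0.006], [0.947, -0.322, 0.001], [0.003, 0.005, -1.0]]
ft_force: [7.9, 8.6, 2.1]
grip_width: 0.0119
gripper_force: 60.9
```

Emit:
{"method": "move_arm", "body": {
  "series": "0 0 0 0 -1; 0 0 0 0 0.1; 0 0 0 0 0.1; 0 0 0 0 0.1; 0 0 -3 0 0.1; 0 0 -6 0 0.1; 0 0 -9 0 0.1; 0 0 -9 0 0.1"
}}

```text
time_s: 38.0
position: [0.5442, 0.009, 0.1723]
tool_rot: [[0.318, 0.948, 0.004], [0.948, -0.318, -0.001], [0.0, 0.004, -1.0]]
ft_force: [0.7, 0.2, -0.0]
grip_width: 0.0469
gripper_force: 0.0
```

Run:
```python
from h import *
print(pose()[:2],observe()['q'])
# move back of dial so wrist cam sees dial: plan later
boxmark(cams=('scene','wrist'))
for n in ('dial_grip','dial_pointer','dial_mark','start_top'): print(n);boxmark(n,('scene','wrist','top'))
im=optics.get_image('wrist');cv2.imwrite('pics/w5.png',im['pixels'])
```

```text
(array([0.54417085, 0.00899118, 0.17225266]), np.float64(71.4482956175363)) [-1.15177529e+01  2.40126961e+01  8.11126228e+01 -7.94707686e-03
  7.46345757e+01  7.03608670e+00]
scene [([0.293, -0.339, 0.007], 0.45)]
wrist []
dial_grip
scene [([0.513, 0.216, 0.083], 0.69)]
wrist []
top [([0.513, 0.218, 0.085], 0.52)]
dial_pointer
scene [([0.484, 0.229, 0.059], 0.63)]
wrist []
top [([0.48, 0.231, 0.059], 0.76), ([0.546, 0.013, -0.003], 0.23)]
dial_mark
scene []
wrist []
top []
start_top
scene [([0.602, 0.214, 0.077], 0.54), ([0.513, 0.104, 0.025], 0.26)]
wrist []
top [([0.597, 0.215, 0.078], 0.55)]
```

View pics/w5.png

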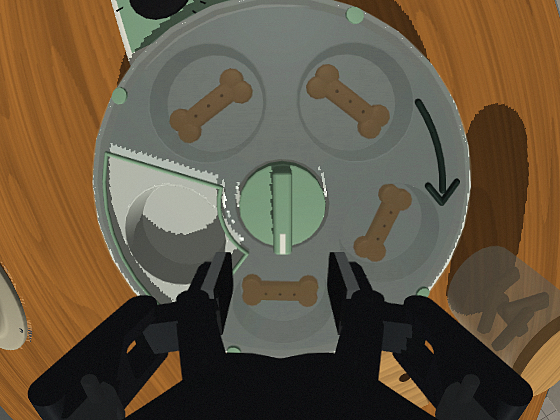

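All four biscuits lie in slots 1–4, at (210,105), (347,100), (383,222) and (280,290). The bowl in the opening (180,225) is empty. Now to look at the dial from above.

Run:
```python
from h import *
rows((.513,.217,.17,155,.1,1))
```

```text
q6end -54.2 t 39.45 rows 9
2.3 -1.2 0.0 -10 0.1; 4.7 -2.4 0.0 -21 0.1; 7.0 -3.6 0.0 -31 0.1; 9.4 -4.7 0.0 -42 0.1; 11.7 -5.9 0.0 -52 0.1; 14.0 -7.1 0.0 -63 0.1; 16.4 -8.3 0.0 -73 0.1; 18.7 -9.5 0.0 -84 0.1
0.0 0.0 0.0 0 0.1
```

Emit:
{"method": "move_arm", "body": {
  "series": "2.3 -1.2 0 -10 0.1; 4.7 -2.4 0 -21 0.1; 7 -3.6 0 -31 0.1; 9.4 -4.7 0 -42 0.1; 11.7 -5.9 0 -52 0.1; 14 -7.1 0 -63 0.1; 16.4 -8.3 0 -73 0.1; 18.7 -9.5 0 -84 0.1"
}}

```text
time_s: 40.45
position: [0.5127, 0.2176, 0.1703]
tool_rot: [[-0.91, 0.414, 0.0], [0.414, 0.91, -0.0], [-0.0, 0.0, -1.0]]
ft_force: [-0.1, 0.4, -0.3]
grip_width: 0.0468
gripper_force: 0.0
```

Emit:
{"method": "move_arm", "body": {
  "series": "0 0 0 0 0.1; 0 0 0 0 0.1"
}}

```text
time_s: 40.7
position: [0.513, 0.2163, 0.1703]
tool_rot: [[-0.907, 0.422, -0.0], [0.422, 0.907, -0.0], [-0.0, -0.0, -1.0]]
ft_force: [0.2, -0.4, 0.3]
grip_width: 0.0466
gripper_force: 0.0
```

```bash
cat >> h.py <<'E'
def rect(cam,c,z,half=.05,n=600):
    """top-down map: up=+x, left=+y"""
    im=optics.get_image(cam);K=np.array(im['camera_matrix'],float)
    g=np.linspace(half,-half,n);X,Y=np.meshgrid(g,g,indexing='ij')
    P=np.c_[(c[0]+X).ravel(),(c[1]+Y).ravel(),np.full(n*n,z)]
    rv=np.array(im['rvec'],float).reshape(1,1,3);tv=np.array(im['tvec'],float).reshape(1,1,3)
    if cam=='wrist': q=cv2.fisheye.projectPoints(P.reshape(1,-1,3),rv,tv,K,np.zeros(4))[0]
    else: q=cv2.projectPoints(P,rv,tv,K,None)[0]
    q=q.reshape(n,n,2).astype(np.float32)
    return cv2.remap(im['pixels'],q[...,0],q[...,1],cv2.INTER_LINEAR)
E
python3 - <<'E'
from h import *
print(pose()[:2])
for n in ('dial_grip','dial_pointer','dial_mark','start_top'): boxmark(n,('wrist',))
r=rect('wrist',(.513,.217),.061);cv2.imwrite('pics/dial.png',r)
h=cv2.cvtColor(r,cv2.COLOR_BGR2HSV)
m=((h[...,0]<8)|(h[...,0]>172))&(h[...,1]>140)&(h[...,2]>60)
n,l,st,ce=cv2.connectedComponentsWithStats(m.astype(np.uint8));print(st[1:][st[1:,4]>100],ce[1:][st[1:,4]>100])
E
```

```text
(array([0.51295322, 0.21627643, 0.17027279]), np.float64(155.05075061222405))
wrist [([0.51, 0.212, 0.082], 0.68)]
wrist [([0.48, 0.228, 0.063], 0.83)]
wrist [([0.531, 0.235, 0.06], 0.42)]
wrist [([0.597, 0.214, 0.073], 0.6)]
[[ 113  152   74   73 2900]] [[149.77068966 188.05551724]]
```

View pics/dial.png

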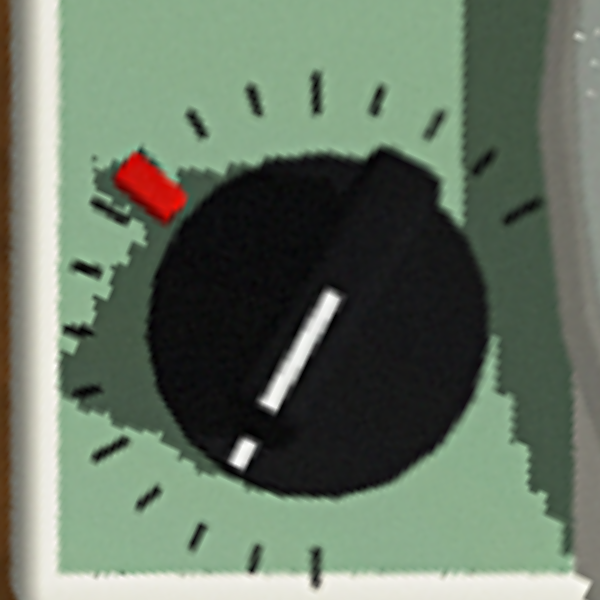

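Rectified dial view: disc centre about (318,328). The pointer end at (240,460) lies at world angle 149.6°, the red rider at (150,188) at 50.1°. That makes about 99.5° clockwise.

Run:
```python
from h import *
D=(.5103,.2148)
rows((*D,.12,149.6,-.3,0),(*D,.09,149.6,-.3,1),(*D,.067,149.6,-.3,2))
```

```text
q6end -49.0 t 41.15 rows 6
0.2 -0.3 5.0 6 -0.3; 0.2 -0.3 8.0 6 -0.3; 0.2 -0.3 8.0 6 -0.3; 0.2 -0.3 10.3 6 -0.3; 0.2 -0.3 10.3 6 -0.3; 0.2 -0.3 10.3 6 -0.3
```

Emit:
{"method": "move_arm", "body": {
  "series": "0.2 -0.3 3 5.5 -0.3; 0.2 -0.3 6 5.5 -0.3; 0.2 -0.3 7 5.5 -0.3; 0.2 -0.3 8 5.5 -0.3; 0.2 -0.3 9.5 5.5 -0.3; 0.2 -0.3 10.3 5.5 -0.3; 0.2 -0.3 10.3 5.5 -0.3",
  "force": 30
}}

```text
time_s: 42.02
position: [0.5096, 0.2148, 0.0669]
tool_rot: [[-0.863, 0.505, -0.001], [0.505, 0.863, -0.0], [0.001, -0.001, -1.0]]
ft_force: [-0.4, 0.3, 0.2]
grip_width: 0.0298
gripper_force: 0.0
```

Emit:
{"method": "move_arm", "body": {
  "series": "0 0 0 0 -1; 0 0 0 0 -1; 0 0 0 0 -1; 0 0 0 0 -1"
}}

```text
time_s: 42.52
position: [0.5096, 0.2142, 0.0679]
tool_rot: [[-0.863, 0.504, -0.0], [0.504, 0.863, -0.001], [-0.0, -0.001, -1.0]]
ft_force: [-2.0, -5.9, 2.0]
grip_width: 0.0123
gripper_force: 32.3
```

Emit:
{"method": "move_arm", "body": {
  "series": "0 0 0 9 -1; 0 0 0 18 -1; 0 0 0 27 -1; 0 0 0 36 -1; 0 0 0 45 -1; 0 0 0 54 -1; 0 0 0 62 -1; 0 0 0 70 -1"
}}

```text
time_s: 43.52
position: [0.5092, 0.2139, 0.0679]
tool_rot: [[0.183, 0.983, -0.001], [0.983, -0.183, -0.002], [-0.002, -0.001, -1.0]]
ft_force: [-3.7, -6.6, 3.4]
grip_width: 0.0122
gripper_force: 32.5
```

Emit:
{"method": "move_arm", "body": {
  "series": "0 0 0 8 -1; 0 0 0 16 -1; 0 0 0 22 -1; 0 0 0 27 -1; 0 0 0 29.5 -1; 0 0 0 29.5 -1; 0 0 0 29.5 -1"
}}

```text
time_s: 44.4
position: [0.509, 0.2139, 0.0678]
tool_rot: [[0.64, 0.768, -0.002], [0.768, -0.64, -0.002], [-0.003, 0.0, -1.0]]
ft_force: [-4.4, -5.5, 3.1]
grip_width: 0.0125
gripper_force: 32.6
```

Emit:
{"method": "move_arm", "body": {
  "series": "0 0 0 0 -0.3; 0 0 0 0 -0.3; 0 0 0 0 -0.3; 0 0 -3 0 0.1; 0 0 -6 0 0.1; 0 0 -10 0 0.1; 0 0 -10 0 0.1; 0 0 -10 0 0.1"
}}

```text
time_s: 45.4
position: [0.5094, 0.2148, 0.1666]
tool_rot: [[0.64, 0.768, -0.001], [0.768, -0.64, -0.0], [-0.001, -0.001, -1.0]]
ft_force: [-0.1, 0.6, -0.7]
grip_width: 0.047
gripper_force: 0.0
```

Run:
```python
from h import *
print(pose()[:2])
boxmark('dial_pointer',('wrist',))
r=rect('wrist',(.513,.217),.061);cv2.imwrite('pics/dial2.png',r)
```

```text
(array([0.50941093, 0.21484121, 0.16661961]), np.float64(50.19737755521377))
wrist [([0.529, 0.237, 0.063], 0.77)]
```

View pics/dial2.png

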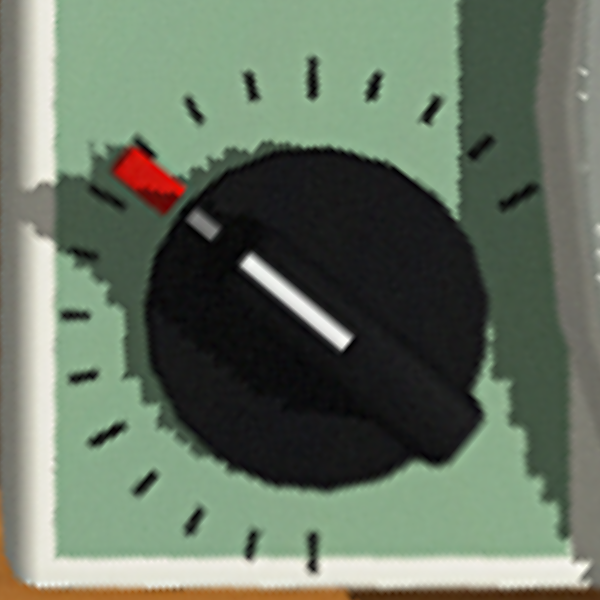

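The pointer (202,223) lines up with the rider (149,180) within about 0.3°. Now to press the button with the fingers shut.

Run:
```python
from h import *
rows((.5978,.2137,.13,None,-1,1),(.5978,.2137,.088,None,-1,3))
```

```text
q6end 48.8 t 45.55 rows 7
2.8 3.4 1.8 0 -1; 5.6 6.9 3.6 0 -1; 5.6 6.9 3.6 0 -1; 5.6 6.9 7.8 0 -1; 5.6 6.9 7.8 0 -1; 5.6 6.9 7.8 0 -1; 5.6 6.9 7.8 0 -1
```

Emit:
{"method": "move_arm", "body": {
  "series": "2.8 3.4 1.8 0 -1; 5.6 6.9 3.6 0 -1; 5.6 6.9 3.6 0 -1; 5.6 6.9 6 0 -1; 5.6 6.9 7.8 0 -1; 5.6 6.9 7.8 0 -1; 5.6 6.9 7.8 0 -1; 5.6 6.9 7.8 0 -1"
}}

```text
time_s: 46.55
position: [0.5989, 0.2138, 0.0903]
tool_rot: [[0.64, 0.768, 0.002], [0.768, -0.64, 0.0], [0.001, 0.001, -1.0]]
ft_force: [0.9, 0.7, 0.1]
grip_width: -0.0
gripper_force: 0.0
```

Run:
```python
from h import *
print(pose()[:2],observe()['grip_width'])
boxmark('start_top',('scene','top'))
im=optics.get_image('wrist');cv2.imwrite('pics/w6.png',im['pixels'])
```

```text
(array([0.59885619, 0.21383757, 0.09034967]), np.float64(50.20338222244713)) -3.779657768192958e-05
scene [([0.602, 0.213, 0.076], 0.47)]
top []
```

View pics/w6.png

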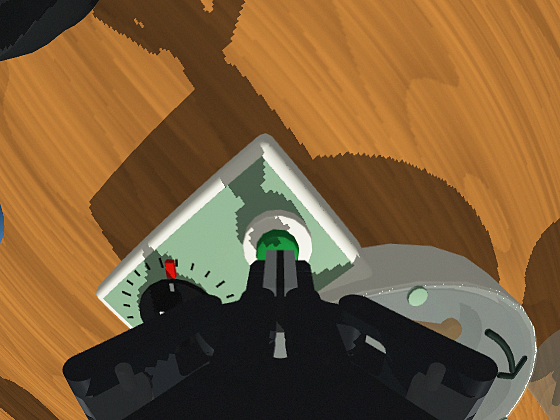

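The shut fingertips (280,260) are over the green button (278,243), just inside its white collar. Pressing.

Emit:
{"method": "move_arm", "body": {
  "series": "0 0 1 0 -1; 0 0 1.5 0 -1; 0 0 1.8 0 -1; 0 0 2 0 -1; 0 0 2 0 -1"
}}

```text
time_s: 47.42
position: [0.5985, 0.2137, 0.0709]
tool_rot: [[0.64, 0.768, 0.001], [0.768, -0.64, -0.0], [0.0, 0.001, -1.0]]
ft_force: [-6.5, -1.6, 14.3]
grip_width: -0.0
gripper_force: 6.8
```

Emit:
{"method": "move_arm", "body": {
  "series": "0 0 0.1 0 -1; 0 0 0.1 0 -1"
}}

```text
time_s: 47.68
position: [0.5985, 0.2137, 0.0708]
tool_rot: [[0.64, 0.768, 0.001], [0.768, -0.64, -0.0], [0.001, 0.001, -1.0]]
ft_force: [-8.2, -1.7, 20.3]
grip_width: 0.0001
gripper_force: 9.7
```

Run:
```python
from h import *
r=rect('scene',(.598,.2137),.076,.06,500);cv2.imwrite('pics/b.png',r);print(observe()['ft_force'],observe()['position'])
```

```text
[-7.98923699 -2.95761657 19.32917942] [0.59849739 0.2136686  0.07076833]
```

View pics/b.png

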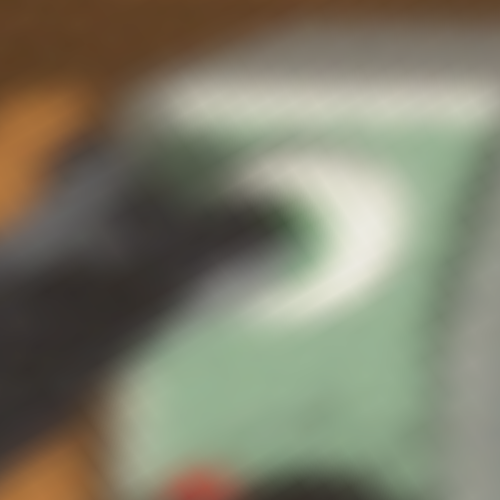

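The fingertip is on the green button inside the white collar, bottomed at z 0.071, which is full travel. Releasing and doing a last check.

Emit:
{"method": "move_arm", "body": {
  "series": "0 0 -2 0 -1; 0 0 -6 0 -1; 0 0 -10 0 -1; 0 0 -14 0 -1; -3 0 -16 0 -1; -8 0 -16 0 -1; -13 0 -16 0 -1; -13 0 -16 0 -1"
}}

```text
time_s: 48.72
position: [0.5139, 0.1123, 0.2286]
tool_rot: [[0.642, 0.767, -0.0], [0.767, -0.642, -0.0], [-0.0, -0.0, -1.0]]
ft_force: [-0.2, 0.4, 0.1]
grip_width: 0.0
gripper_force: 0.0
```

Run:
```python
from h import *
print(observe()['time_s'],pose()[0])
for n in('dial_pointer','start_top','jar','mug','mortar'): boxmark(n,('scene',))
r=rect('top',(.55,.09),.061,.2,560);cv2.imwrite('pics/end.png',r)
```

```text
48.725 [0.51388892 0.11226238 0.22864752]
scene [([0.529, 0.236, 0.057], 0.72)]
scene [([0.599, 0.213, 0.076], 0.6)]
scene [([0.75, -0.19, -0.005], 0.86), ([0.6, 0.214, 0.073], 0.18)]
scene [([0.347, 0.417, -0.001], 0.59)]
scene [([0.59, 0.483, 0.002], 0.69), ([0.626, 0.07, 0.026], 0.45), ([0.752, -0.192, -0.004], 0.26)]
```

View pics/end.png

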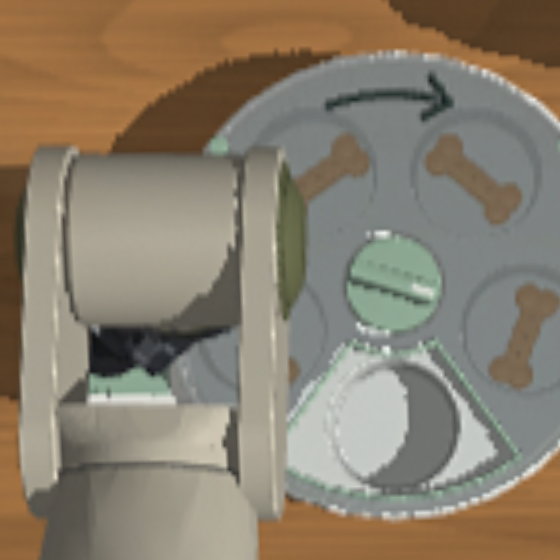

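The final top view shows an empty bowl in the opening (400,420) and biscuits in the bowls around it; the arm hides part of slot4. The bystanders stand where they were, and the arm touches nothing.

```bash
python3 -c "
from rig import order
print(order.close_job())"
```

```text
the job is handed in; nothing more can be done
None
```

I handed the job in at about 49 s: four biscuits are in slots 1–4 with the opening's bowl empty, the dial points at the rider to within about 0.3°, the start button was pressed and released last, and the jar, mortar and mug are undisturbed; no verdict was reported.

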